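# Click the day dial on to green

## Robot

A 6-joint arm with a two-finger parallel gripper is mounted at the origin on a cart in front of the work surface, level with it; the furniture and walls round the work are solid. World frame = base frame: x ahead of the robot, y to its left, z up, the work surface at z = 0. Lengths are in mm, angles in rad, forces in N, time in s.
With the tool pointing down it reaches from about 300 to 750 mm from the base axis. Payload 8.5 kg.
Tool frame: the origin (TCP) lies between the finger pads; the fingertips stand 11 mm ahead of it and the grasp point (between the pads) lies 8 mm behind it (manip.nose_length is the distance from the TCP to the fingertips, in mm); z points along the fingers, y is the line along which they close (so a half turn about z gives the same grasp; the last joint's range is limited). The gripper opens to 85 mm and grips with 20 to 120 N. Pads are 22 mm wide; open, the fingers measure 114 mm over their backs; the gripper's body (76 mm by 85 mm) begins 54 mm behind the grasp point. The pads swing forward as they close: fully open they stand 13 mm farther back than shut.
Start: joints at [1.079, 0.381, 1.297, -0, 1.464, -0.215], TCP at [150.295, 529.048, 242.322] pointing down, gripper open.
Joint ranges: [-3.11, 3.11], [-0.89, 2.33], [0.22, 2.48], [-1.42, 4.56], [0.17, 2.85], [-2.88, 2.88]. Speed limits (rad/s): [2.39, 2.39, 3.14, 3.14, 3.14, 3.14].

## Interface

Orientations are given as a 3x3 rotation matrix whose columns are the frame's x, y, z axes.
In Python, from rig import manip gives the robot as it stands.
- The arm moves only by the tool arm_command, never from a script. Its argument "rows" is text: rows parted by semicolons, each of 6 numbers parted by spaces: the shift along the tool's x, y, z in mm, then the turn, a rotation vector about the tool's x, y, z in rad. A call has 1 to 10 rows; each row shifts and turns the commanded pose from where the row before left it, along the tool's axes as they then stand; what a row does not reach is not made up. A row lasts 1/8 s, in which the tool goes at most 62.5 mm and 10.7 degrees, less where a joint would pass 70% of its speed; a pose out of reach is approached as far as the arm can. A call is refused whole if a number of a shift passes 62.5 or a number of a turn 0.188, either way. A call with a gripper value outside its range is refused whole. "grip" is the gripper command: -1 is shut, 1 is fully open, values between are in proportion, set as the call begins (left out, the last holds). The fingers move at their own pace and stop on an object; "grip_force" is the grip in N (left out, the last holds). Time passes only in rows, so rows that do not move let the fingers close. It gives the time, the measured TCP pose, the force, the opening and the grip force at its end, in the units of the state.
- manip.sense(): the state, without advancing time (a new reading comes with each control period).
- manip.read_camera(name): name is "side" or "top" or "wrist"; returns a dict with "img" (400x640x3 uint8, red, green, blue), "range_z" (400x640 float32, mm along the optical axis (not along the pixel's ray), 0 where there is no reading), "fx", "fy", "cx", "cy" (pixels), "extrinsics" (4x4, takes a point from world to camera coordinates); the wrist camera has in their place "tool_from_camera" (4x4, takes a point from camera to tool coordinates, whose origin is the TCP and whose axes are the flange's). Camera axes: x right, y down, z forward; pixel columns grow to the right and rows downward; lengths in mm; the calibration is good to about 2 mm. A picture is of the moment at which its call begins: read the wrist's pose just before it.
- manip.finish_job(): hands the job in; it is judged then, once.
The state is a dict: "clock": time; "joints": joint angles; "joint_velocities": joint speeds; "effort": joint torques, N m; "tool_pos": TCP position; "tcp_rot": TCP orientation; "wrist_force": force on the tool from outside, world axes, zero at the start; "moment": the same for the moment, N m; "grip_width": finger opening in mm; "grip_force": force on a finger pad.
Only numpy, scipy, OpenCV 4.12 (cv2) and the standard library are available. Lean on these libraries where they do the work, as an engineer would, in place of code of your own. Each camera call takes 0.05 s, during which the arm holds its last target. There are 200 camera calls.

## Task

The white day dial on the bakery counter is some days behind. With a fingertip, flick the edge of its seven-lobed wheel clockwise (seen from above) until the green lobe rests at the dial's pointer, and not past it; only push the lobes, do not pinch or force the wheel. Leave the black dial's wheel as it is set and the other things on the counter where they are, and finish with the fingers clear.

Things in the scene. Friction and masses are not known exactly. Their poses are not given: they have to be found in the camera images.
- white_dial: day dial fixed to the worktop: foot disc 91 mm across, 34 mm stem, on it a flat seven-lobed thumbwheel on a vertical axis. White foot, stem and cap, black pointer. Origin: centre of the foot's underside. The pointer, a needle on the cap, points along the dial's own -x and ends 34 mm from the axis; highest point 73 mm. Below the wheel, more than 22 mm from the axis, is free space down to 15 mm above the worktop.
- white_dial_hub (a point): point on the axis of the white dial's wheel, 58 mm up, at its mid-thickness. Grey hub 60 mm across, 9 mm thick; seven radial lobes, one every 51.4 degrees, reach to 50 mm from the axis. A lobe is 8 mm wide with a round end, from 53 to 63 mm above the worktop, each with a field on the hub in one colour (green, orange, purple, blue, yellow, red, brown).
- white_dial_green (a point): tip of the green lobe of the white dial's wheel, 50 mm from the axis, 58 mm above the worktop. A glass screen stands upright behind the dials, 50 to 65 mm from their axes and 0.55 m high: work at the wheel's near side.
- white_dial_wheel (a joint): rad, grows clockwise seen from above; 0: green at the pointer. Clicks every 0.8976 rad (a lobe at the pointer). Starts at rest 2 to 4 clicks behind, at -1.795, -2.693 or -3.590. Some 2 to 3 N on a lobe's tip turn it; past half way it snaps by itself (damped) into the next click and stays, let go earlier it springs back. Turns without end both ways, the round counts: green at -6.28 is wrong.
- black_dial: day dial fixed to the worktop: foot disc 91 mm across, 34 mm stem, on it a flat seven-lobed thumbwheel on a vertical axis. The same as the white one but with black foot, stem and cap and white pointer; the two dials stand in either order. Its wheel is to be left alone. Origin at the centre of the foot's underside.
- black_dial_green (a point): tip of the green lobe of the black dial's wheel, 50 mm from its axis, 58 mm above the worktop
- tape: a roll of brown bag tape lying flat, 76 mm across, 18 mm high; origin at the centre of its underside
- pad: an order pad lying flat, 130x85x16 mm; origin at the centre of its underside
- pen: a red chalk pen with a black cap lying on the order pad, 134 mm long, 15 mm thick; origin at the middle of its underside
- shaker: a white sugar shaker, 67 mm across, 114 mm high, upright; origin at the centre of its underside
- croissant: an almond croissant, 82x134x48 mm; origin at the centre of its underside
- ramekin: a cream ramekin, 82 mm across, 48 mm high; origin at the centre of its underside

How it is judged:
By the outcome, as a careful person would: the job done as asked, in the order asked, and still so for the second after the job is handed in, with the robot touching nothing.
It also fails if it takes over 53 s, if anything falls off the work surface, if the arm or the gripper's body presses on something with over 40 N, if the wrist force passes 120 N, or if a joint passes its speed limit or range.

## Working session

There is one attempt and no reset: what is moved stays moved. The work goes in short steps, Python scripts to look and compute and a tool call to move; the robot and the scene stay as the last step left them, time stands still between calls to the robot, and variables do not carry over. Pictures are saved under pics/ and viewed, at most 10 in all, crops included, and the job is handed in when it is done.

Besides the shell and the picture viewer there is one more tool, called by a JSON object that holds its "op" and its "data", one argument or row to a line. arm_command: Moves the arm, as the interface text tells. Its arguments: {"type":"object","properties":{"rows":{"type":"string"},"grip":{"type":"number"},"grip_force":{"type":"number"}},"required":["rows"]}

```bash
mkdir -p pics; cat > h.py <<'E'
import numpy as np, cv2
from rig import manip
def shot(n,f):
    s=manip.sense(); c=manip.read_camera(n); cv2.imwrite(f'pics/{f}.png',c['img'][:,:,::-1]); np.save(f'pics/{f}.npy',c['range_z'])
    return s,c
def T(c,s):
    "camera->world"
    if 'extrinsics' in c: return np.linalg.inv(c['extrinsics'])
    W=np.eye(4); W[:3,:3]=s['tcp_rot']; W[:3,3]=s['tool_pos']
    return W@c['tool_from_camera']
def ray(c,M,u,v,z):
    d=M[:3,:3]@np.array([(u-c['cx'])/c['fx'],(v-c['cy'])/c['fy'],1]); o=M[:3,3]
    return o+d*(z-o[2])/d[2]
E
python3 - <<'E'
from h import *
s,c=shot('top','top0'); print(s['clock'],s['tool_pos'],s['tcp_rot'],s['grip_width'],c['fx'],T(c,s))
s,c=shot('side','side0'); print(T(c,s))
E
```

```text
0.0 [150.16385516 528.82249166 241.69996188] [[-9.61933950e-01  2.73281117e-01 -7.12013042e-04]
 [ 2.73281841e-01  9.61933149e-01 -1.28550882e-03]
 [ 3.33603661e-04 -1.43115481e-03 -9.99998920e-01]] 85.5473927635168 409.1508526269744 [[-2.11265785e-02 -9.91843199e-01  1.25700981e-01  2.66054657e+02]
 [-9.99751066e-01  2.00561477e-02 -9.77530669e-03  6.56914764e+00]
 [ 7.17449401e-03 -1.25876208e-01 -9.92020013e-01  1.61852357e+03]
 [ 0.00000000e+00  0.00000000e+00  0.00000000e+00  1.00000000e+00]]
[[ 9.10368929e-01 -2.65487780e-01  3.17402979e-01 -1.24078064e+02]
 [-4.13051886e-01 -5.37002025e-01  7.35538554e-01 -1.32633934e+03]
 [-2.48304549e-02 -8.00715345e-01 -5.98530187e-01  1.14338430e+03]
 [ 0.00000000e+00  0.00000000e+00  0.00000000e+00  1.00000000e+00]]
```

View pics/top0.png

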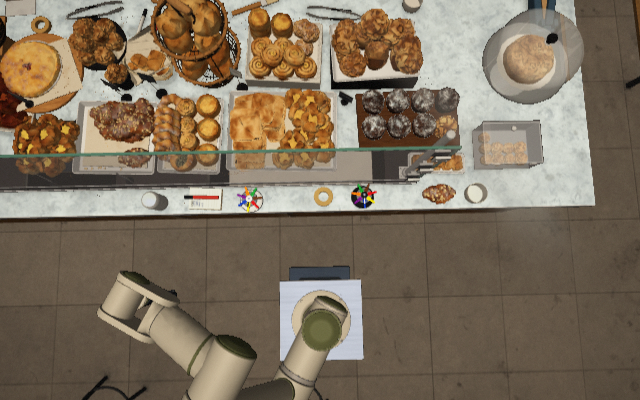

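View pics/side0.png

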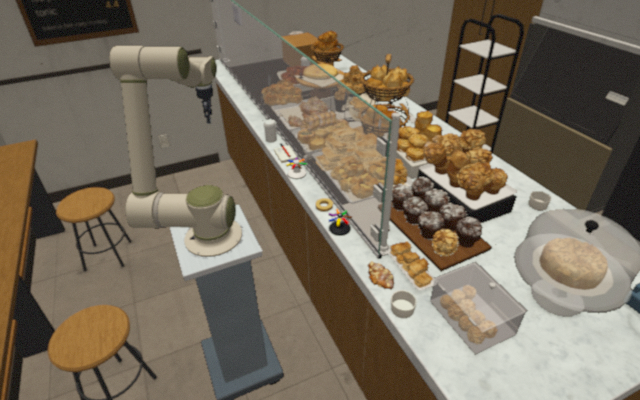

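The top view shows the white dial near pixel (250,199) and the black dial near (364,196). The shaker, pad and pen are to the left of the white dial, and the glass is behind the dials (up in the image).

```bash
python3 - <<'E'
from h import *
s,c=shot('top','top1');M=T(c,s)
for n,u,v,z in [('white',250,199,60),('black',364,196,60),('tape',323,196,18),('shaker',152,200,114),('pen',202,197,25),('padL',184,198,16),('padR',221,198,16),('edge',250,215,0)]: print(n,ray(c,M,u,v,z).round())
I=cv2.resize(c['img'][175:225,215:285],None,fx=8,fy=8,interpolation=cv2.INTER_CUBIC); cv2.imwrite('pics/crop1.png',I[:,:,::-1])
s,c=shot('wrist','w0'); print(c['tool_from_camera'],c['fx'])
M=T(c,s);print(M)
E
```

```text
white [466. 262.  60.]
black [ 468. -176.   60.]
tape [477. -19.  18.]
shaker [462. 614. 114.]
pen [482. 455.  25.]
padL [480. 528.  16.]
padR [477. 383.  16.]
edge [409. 271.   0.]
[[-2.33358332e-04 -9.58555193e-01 -2.84906804e-01  7.25263652e+01]
 [ 9.99999892e-01 -1.09041967e-04 -4.52202477e-04  3.41026685e-01]
 [ 4.02394234e-04 -2.84906879e-01  9.58555115e-01 -1.31829457e+02]
 [ 0.00000000e+00  0.00000000e+00  0.00000000e+00  1.00000000e+00]] 306.23337629490493
[[ 2.73489251e-01  9.22187078e-01  2.73449487e-01  8.05949336e+01]
 [ 9.61873974e-01 -2.61777384e-01 -7.91900250e-02  5.49161499e+02]
 [-1.44512650e-03  2.84681565e-01 -9.58621050e-01  3.73719527e+02]
 [ 0.00000000e+00  0.00000000e+00  0.00000000e+00  1.00000000e+00]]
```

View pics/w0.png

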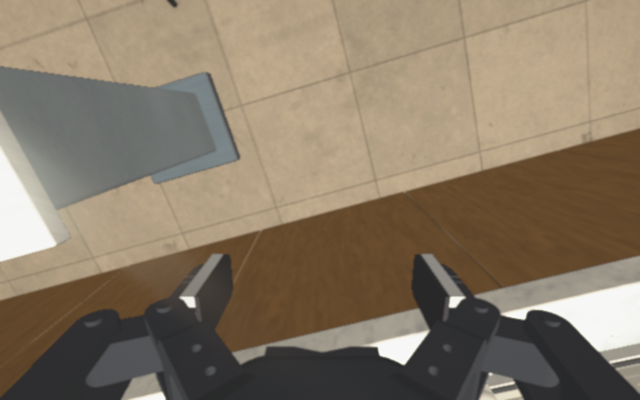

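The wrist view shows only the floor and cart. The camera sits on the robot side of the tool, with the fingers at columns 200 and 440. I'll move in front of the white dial and look from close.

{"op": "arm_command", "data": {
  "rows": "-49 -32.5 0 0 0 0;-49 -32.5 0 0 0 0;-49 -32.5 0 0 0 0;-49 -32.5 0 0 0 0;-49 -32.5 0 0 0 0;-49 -32.5 0 0 0 0;0 0 0 0 0 -0.14;0 0 0 0 0 -0.14;0 0 0 0 0 0"
}}

```text
clock: 1.32
tool_pos: [379.8, 261.0, 242.2]
tcp_rot: [[-1.0, -0.002, -0.0], [-0.002, 1.0, -0.0], [0.0, -0.0, -1.0]]
wrist_force: [0.4, 0.0, 0.7]
grip_width: 85.8
grip_force: 0.0
```

```bash
python3 - <<'E'
from h import *
print(manip.nose_length)
s,c=shot('wrist','w1'); print(s['clock'],s['tool_pos'],s['tcp_rot'].round(3)); np.savez('pics/w1',M=T(c,s),img=c['img'],k=[c['fx'],c['fy'],c['cx'],c['cy']])
M=T(c,s)
z=c['range_z']
for u,v in [(228,258),(228,262),(415,262),(415,258)]:
  d=z[v,u]; p=c['tool_from_camera']@np.array([(u-c['cx'])/c['fx']*d,(v-c['cy'])/c['fy']*d,d,1]);print(u,v,p.round(1))
E
```

```text
11.0
1.325 [379.82673267 260.97883025 242.23363287] [[-1.    -0.002 -0.   ]
 [-0.002  1.    -0.   ]
 [ 0.    -0.    -1.   ]]
228 258 [  8.1 -42.5  -5.4   1. ]
228 262 [  6.2 -42.5  -5.7   1. ]
415 262 [ 6.  42.9 -5.3  1. ]
415 258 [ 8.1 42.7 -5.5  1. ]
```

View pics/w1.png

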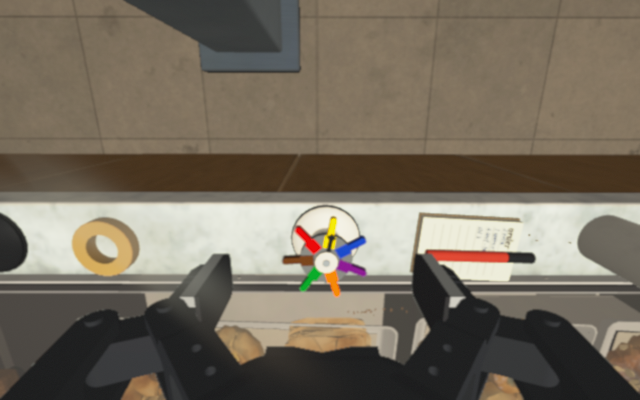

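The dial is at (326,262). Going clockwise in the picture, the lobes are yellow (332,220), blue, purple, orange, green (305,288), brown and red. I still need the pointer, so I'll crop.

```bash
python3 - <<'E'
from h import *
d=np.load('pics/w1.npz');I=d['img']
C=cv2.resize(I[200:300,280:375],None,fx=6,fy=6,interpolation=cv2.INTER_CUBIC); cv2.imwrite('pics/c1.png',C[:,:,::-1])
c=dict(zip(['fx','fy','cx','cy'],d['k']));M=d['M']
print('cap',ray(c,M,326,262,72))
hsv=cv2.cvtColor(I,cv2.COLOR_RGB2HSV)
h=hsv[200:300,280:375,0];S=hsv[200:300,280:375,1];V=hsv[200:300,280:375,2]
ctr=ray(c,M,326,262,70)
for n,(a,b) in dict(green=(50,75),orange=(8,18),purple=(135,155),blue=(105,125),yellow=(24,34),red=(0,4)).items():
  m=(h>=a)&(h<=b)&(S>150)&(V>60); v,u=np.nonzero(m); 
  if len(u): 
    p=np.array([ray(c,M,x+280,y+200,60) for x,y in zip(u,v)]); print(n,len(u),p.mean(0).round(1)[:2])
E
```

```text
cap [465.92547074 265.868777    72.        ]
green 185 [493.8 247.4]
orange 403 [485.1 256.3]
purple 187 [479.7 293.8]
blue 223 [453.7 292. ]
yellow 234 [438.6 270.5]
red 265 [445.7 246.1]
```

View pics/c1.png

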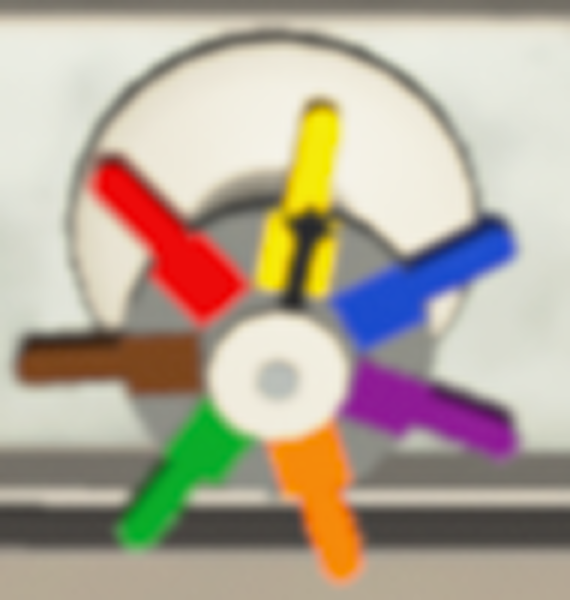

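The black pointer lies at the yellow lobe, so green is 3 clicks behind: green has to pass the brown, red and yellow places clockwise. I'll push the lobe at the pointer in +y with the inner face of the −y finger. First I'll check how much space the open finger and its linkage need.

```bash
python3 - <<'E'
from h import *
s=manip.sense();c=manip.read_camera('wrist');z=c['range_z'];K=c['tool_from_camera']
def tp(u,v):
  d=z[v,u];return (K@np.array([(u-c['cx'])/c['fx']*d,(v-c['cy'])/c['fy']*d,d,1]))[:3].round(0)
v,u=np.nonzero((z>0)&(z<200)); P=np.array([tp(a,b) for a,b in zip(u,v)])
P=P[P[:,1]<0]
for lo in range(-60,15,5):
  Q=P[(P[:,2]>=lo)&(P[:,2]<lo+5)]
  if len(Q): print(lo,len(Q),'x',Q[:,0].min(),Q[:,0].max(),'y',Q[:,1].min(),Q[:,1].max())
E
```

```text
-60 3263 x -13.0 17.0 y -74.0 -31.0
-55 2220 x -13.0 14.0 y -75.0 -37.0
-50 818 x 6.0 14.0 y -73.0 -40.0
-45 206 x 2.0 13.0 y -63.0 -42.0
-40 471 x -1.0 12.0 y -49.0 -42.0
-35 403 x -9.0 12.0 y -57.0 -42.0
-30 443 x -11.0 12.0 y -57.0 -42.0
-25 390 x -11.0 12.0 y -56.0 -42.0
-20 338 x -12.0 12.0 y -57.0 -42.0
-15 319 x -11.0 12.0 y -56.0 -42.0
-10 231 x -11.0 12.0 y -55.0 -42.0
-5 77 x -10.0 10.0 y -43.0 -42.0
```

The finger is 14.5 mm thick and its tip is about 3 mm behind the TCP. The linkage starts 45 mm back, so it clears the cap. I'll descend in front of the red/yellow gap and look.

{"op": "arm_command", "data": {
  "rows": "-3 8 40 0 0 0;-3 8 40 0 0 0;-3 8 40 0 0 0;-3 8 40 0 0 0;-3 9 40 0 0 0;0 0 2 0 0 0;0 0 0 0 0 0"
}}

```text
clock: 2.3
tool_pos: [395.0, 302.3, 41.4]
tcp_rot: [[-1.0, -0.003, 0.001], [-0.003, 1.0, 0.0], [-0.001, 0.0, -1.0]]
wrist_force: [-1.3, -0.5, -0.0]
grip_width: 85.5
grip_force: 0.0
```

```bash
python3 - <<'E'
from h import *
s,c=shot('wrist','w2'); print(s['clock'],s['tool_pos'],s['wrist_force']); M=T(c,s)
hsv=cv2.cvtColor(c['img'],cv2.COLOR_RGB2HSV)
for n,(a,b) in dict(green=(50,75),purple=(135,155),blue=(105,125),yellow=(24,34)).items():
  m=cv2.inRange(hsv,(a,150,60),(b,255,255)); k,l,st,ce=cv2.connectedComponentsWithStats(m)
  if k>1:
    i=1+st[1:,4].argmax(); print(n,st[i],ce[i].round(),ray(c,M,*ce[i],63).round(1)[:2])
E
```

```text
2.3 [394.99296578 302.30532295  41.36901487] [-1.30894125 -0.50064665 -0.02277417]
yellow [246 340  20  22 311] [255. 350.] [423.1 273.3]
```

View pics/w2.png

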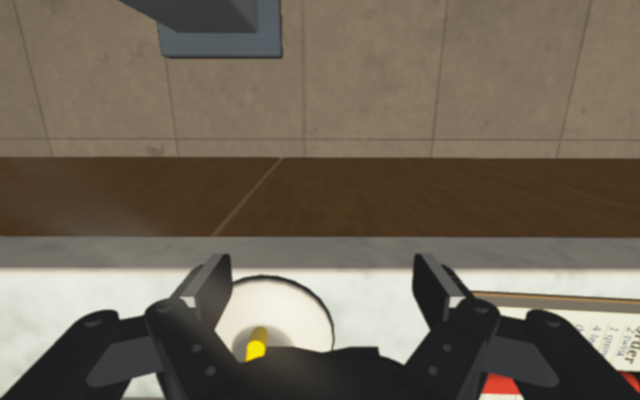

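The view shows the yellow lobe tip at (258,335), about where I expected it: (423,273). The finger is still in front of the wheel. Next I'll insert it into the gap, push +y, and retract along the gap.

{"op": "arm_command", "data": {
  "rows": "-12 0 0 0 0 0;-12 0 0 0 0 0;0 7 0 0 0 0;0 6 0 0 0 0;0 6 0 0 0 0;0 6 0 0 0 0;0 6 0 0 0 0;0 5 0 0 0 0;0 0 0 0 0 0;0 0 0 0 0 0"
}}

```text
clock: 3.6
tool_pos: [418.5, 338.4, 40.3]
tcp_rot: [[-1.0, -0.003, -0.0], [-0.003, 1.0, 0.0], [0.0, 0.0, -1.0]]
wrist_force: [-1.1, -0.3, -0.2]
grip_width: 85.6
grip_force: 0.0
```

```bash
python3 - <<'E'
from h import *
s,c=shot('wrist','w3'); print(s['clock'],s['tool_pos'],s['wrist_force'])
s,t=shot('top','t3');s2,d=shot('side','s3')
a=cv2.resize(c['img'][250:400,180:340],None,fx=2.5,fy=2.5); b=cv2.resize(d['img'][140:190,270:320],(375,375),interpolation=cv2.INTER_CUBIC)
cv2.imwrite('pics/m3.png',np.hstack([a,b])[:,:,::-1])
E
```

```text
3.6 [418.46474164 338.38235141  40.31986108] [-1.14039045 -0.33360636 -0.22050066]
```

View pics/m3.png

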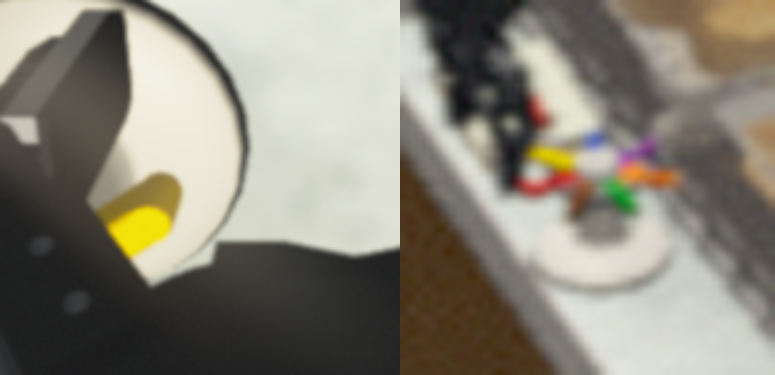

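Yellow has moved ahead of the finger and there is no residual force. Next I'll retract along the gap, go back to a clear viewpoint and confirm one click.

{"op": "arm_command", "data": {
  "rows": "15 8 0 0 0 0;12 4 0 0 0 0;0 -16 0 0 0 0;0 -32 0 0 0 0;0 0 0 0 0 0"
}}

```text
clock: 4.38
tool_pos: [391.5, 300.4, 40.4]
tcp_rot: [[-1.0, -0.001, -0.001], [-0.001, 1.0, -0.001], [0.001, -0.001, -1.0]]
wrist_force: [-0.3, 0.0, -0.3]
grip_width: 85.2
grip_force: 0.0
```

```bash
cat >> h.py <<'E'
def lobes(f):
    s,c=shot('top',f); M=T(c,s); I=c['img'];hsv=cv2.cvtColor(I,cv2.COLOR_RGB2HSV); out=[]
    for n,(a,b) in dict(green=(45,80),purple=(135,160),blue=(105,128),yellow=(22,36)).items():
        m=cv2.inRange(hsv,(a,110,50),(b,255,255))[180:220,232:268]; v,u=np.nonzero(m)
        if len(u)>2:
            p=ray(c,M,u.mean()+232,v.mean()+180,60); out.append((n,len(u),p[:2].round(), np.degrees(np.arctan2(p[1]-262,466-p[0])).round()))
    return out
E
python3 - <<'E'
from h import *
s=manip.sense(); print(s['clock'],s['tool_pos'],s['wrist_force']); print(*lobes('t4'),sep='\n')
s2,d=shot('side','s4')
b=cv2.resize(d['img'][140:190,270:320],(400,400),interpolation=cv2.INTER_CUBIC)
cv2.imwrite('pics/m4.png',b[:,:,::-1])
E
```

```text
4.375 [391.48551342 300.39995756  40.39941714] [-0.26815182  0.02605589 -0.28930169]
('green', 21, array([469., 238.]), np.float64(-97.0))
('purple', 20, array([496., 275.]), np.float64(157.0))
('blue', 20, array([477., 291.]), np.float64(112.0))
('yellow', 7, array([452., 281.]), np.float64(54.0))
```

View pics/m4.png

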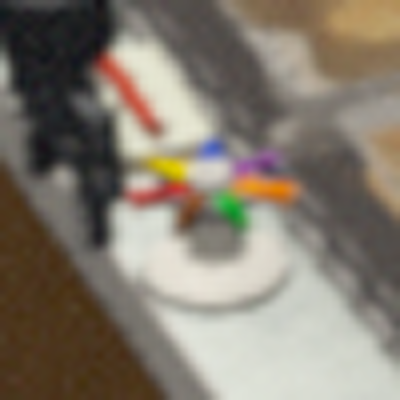

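This is exactly one click: green is at about -95° (expected -93°) and blue at 112°. Two more are needed. I'll repeat the same flick.

{"op": "arm_command", "data": {
  "rows": "-14 1 0 0 0 0;-13.5 1 0 0 0 0;0 6 0 0 0 0;0 6 0 0 0 0;0 6 0 0 0 0;0 6 0 0 0 0;0 6 0 0 0 0;0 5 0 0 0 0;0 0 0 0 0 0;0 0 0 0 0 0"
}}

```text
clock: 5.72
tool_pos: [419.0, 339.4, 40.3]
tcp_rot: [[-1.0, -0.003, 0.0], [-0.003, 1.0, 0.0], [-0.0, 0.0, -1.0]]
wrist_force: [-0.3, 0.6, 0.2]
grip_width: 85.4
grip_force: 0.0
```

{"op": "arm_command", "data": {
  "rows": "15 8 0 0 0 0;12 4 0 0 0 0;0 -16 0 0 0 0;0 -31 0 0 0 0;0 0 0 0 0 0"
}}

```text
clock: 6.35
tool_pos: [392.0, 302.4, 40.4]
tcp_rot: [[-1.0, -0.001, -0.001], [-0.001, 1.0, -0.001], [0.001, -0.001, -1.0]]
wrist_force: [0.3, 0.1, -0.0]
grip_width: 85.3
grip_force: 0.0
```

```bash
python3 - <<'E'
from h import *
s=manip.sense(); print(s['clock'],s['tool_pos'],s['wrist_force']); print(*lobes('t5'),sep='\n')
E
```

```text
6.35 [391.99812659 302.40640232  40.41471795] [ 0.34653861  0.08276085 -0.03880431]
('green', 22, array([447., 247.]), np.float64(-38.0))
('purple', 21, array([491., 249.]), np.float64(-152.0))
('blue', 22, array([496., 274.]), np.float64(159.0))
('yellow', 28, array([475., 290.]), np.float64(108.0))
```

The second click is in, with green at -38° (expected -42°). Here is the third.

{"op": "arm_command", "data": {
  "rows": "-14 0 0 0 0 0;-13 0 0 0 0 0;0 6 0 0 0 0;0 6 0 0 0 0;0 6 0 0 0 0;0 6 0 0 0 0;0 6 0 0 0 0;0 6 0 0 0 0;0 0 0 0 0 0;0 0 0 0 0 0"
}}

```text
clock: 7.65
tool_pos: [419.0, 340.4, 40.3]
tcp_rot: [[-1.0, -0.003, -0.0], [-0.003, 1.0, 0.0], [0.0, 0.0, -1.0]]
wrist_force: [0.5, 0.3, -0.2]
grip_width: 85.4
grip_force: 0.0
```

{"op": "arm_command", "data": {
  "rows": "15 8 0 0 0 0;12 4 0 0 0 0;5 -16 0 0 0 0;5 -31 0 0 0 0;0 0 -40 0 0 0;0 0 -40 0 0 0;0 0 -40 0 0 0;0 0 -40 0 0 0;0 -20 -40 0 0 0;0 0 0 0 0 0"
}}

```text
clock: 8.9
tool_pos: [382.3, 285.2, 242.8]
tcp_rot: [[-1.0, -0.003, 0.005], [-0.003, 1.0, 0.002], [-0.005, 0.002, -1.0]]
wrist_force: [-0.2, 0.4, -1.1]
grip_width: 85.4
grip_force: 0.0
```

```bash
python3 - <<'E'
from h import *
s=manip.sense(); print(s['clock'],s['tool_pos'],s['wrist_force']); print(*lobes('t6'),sep='\n')
s,c=shot('wrist','w6')
E
```

```text
8.9 [382.26991017 285.17591647 242.79873169] [-0.22716487  0.37134547 -1.12206268]
('green', 17, array([438., 271.]), np.float64(17.0))
('purple', 19, array([469., 237.]), np.float64(-98.0))
('blue', 24, array([491., 249.]), np.float64(-153.0))
('yellow', 37, array([486., 284.]), np.float64(132.0))
```

View pics/w6.png

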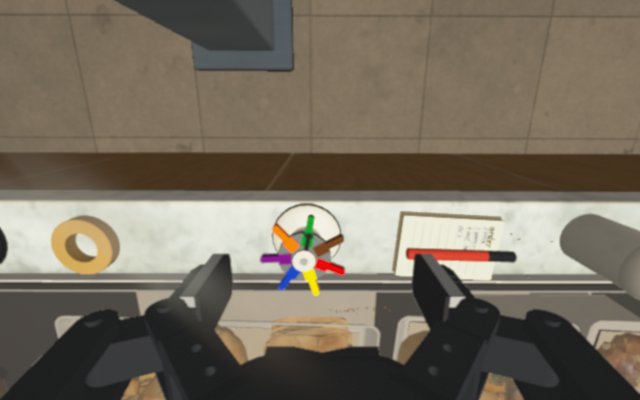

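The green lobe is at (309,222), under the pointer where yellow was at the start. The pad, pen, tape and shaker have not moved, and the fingers are clear, so I'll hand in.

```bash
python3 -c "
from rig import manip
print(manip.finish_job())"
```

```text
the job is handed in; nothing more can be done
None
```

The job is handed in: the white dial's wheel was flicked three clicks clockwise, green now rests at the pointer, the fingers are clear, and the black dial and the other items were not touched.

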